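# Sort the microscope bench

## Task

Tidy the handful of things lying at the front of the microscope bench into the places where they belong: the brown dark-capped vial upright in the dark blue bay of the vial rack, the white vial upright in the white bay, the small petri dish flat in the round orange tray, and the steel forceps lying centred across both notched blue supports of the forceps cradle. Keep the vials and the dish upright the whole time, and leave everything released and at rest.

Things in the scene. Friction and masses are not known exactly. Their poses are not given: they have to be found in the camera images.
- vial_dark: Small brown glass vial with a dark navy screw cap and white label, standing upright; body 24 mm diameter up to 44 mm height, cap 18 mm diameter from 44 to 55 mm (total height 55 mm). Loose, about 30 g. Origin at the centre of its underside, z up along the vial.
- vial_white: Small white vial with a white screw cap, standing upright; same shape as the dark one: body 24 mm diameter up to 44 mm, cap 18 mm diameter, total height 55 mm. Loose, about 30 g. Origin at the centre of its underside, z up.
- dish: Small lidded petri dish with pink contents, flat on the table; the rim to grip is about 36 mm across and 12 mm high (39 mm across the drawn lid, 14 mm high). Lid and dish are one piece. Loose, about 20 g. Origin at the centre of its underside, z up.
- tweezers: Steel forceps lying flat on the table, 113 mm long, 12 to 14 mm wide, 8 mm high. Loose, about 22 g. Origin at the middle of its length on the underside; x along its length, y across its width, z up.
- dark_bay (a point): Centre of the inner floor of the dark blue open bay of the vial rack: inside 40 (x) by 42 mm (y), walls 4 mm thick, floor 8 mm and wall tops 26 mm above the table. The rack is a fixed aluminium plate, 60 x 112 mm, with a dark blue and a white bay side by side, centres 54 mm apart; y runs along it from the white bay to the dark one, x across it.
- white_bay (a point): Centre of the inner floor of the white bay of the same rack; same sizes and axes as the dark blue bay.
- dish_tray: Round orange shallow tray for the dish, fixed to the table: 71 mm across outside, inside about 64 mm across, floor 3 mm above the table, rim 7 mm above the table. Origin at the centre of its underside, at table height.
- cradle: Fixed forceps cradle: dark base plate 100x58x5 mm with two blue supports, each 10 mm thick, 33 mm either side of its middle along x. Each has a notch 36 mm wide along y, notch floor 18 mm and lugs 28 mm above the table. Forceps lie along x (either way round) in both notches; fingers fit in the 56 mm gap between the supports. Origin: plate centre at table height.

How it is judged:
By the outcome, as a careful person would: the job done as asked, in the order asked, and still so for the second after the job is handed in, with the robot touching nothing.
It also fails if it takes over 90 s, if anything falls off the work surface, if the arm or the gripper's body presses on something with over 40 N, if the wrist force passes 120 N, or if a joint passes its speed limit or range.

## Robot

A 6-joint arm with a two-finger parallel gripper is mounted at the origin on a cart in front of the work surface, level with it; the furniture and walls round the work are solid. World frame = base frame: x ahead of the robot, y to its left, z up, the work surface at z = 0. Lengths are in mm, angles in degrees, forces in N, time in s.
With the tool pointing down it reaches from about 300 to 850 mm from the base axis. Payload 4.2 kg.
Tool frame: the origin (TCP) lies at the very end of the fingers, on their centre line; the grasp point (between the pads) lies 19 mm behind it (env.grip_depth is the distance from the TCP to the grasp point, in mm); z points along the fingers, y is the line along which they close (so a half turn about z gives the same grasp; the last joint's range is limited). The gripper opens to 91 mm and grips with 3 to 60 N. Pads are 32 mm wide; open, the fingers measure 118 mm over their backs; the gripper's body (76 mm by 178 mm) begins 60 mm behind the grasp point.
Start: joints at [69.385, 18.312, 89.639, -0, 72.044, -1.146], TCP at [191.651, 542.141, 177.376] pointing down, gripper open.
Joint ranges: [-177.97, 177.97], [-48.28, 115.42], [12.27, 149.76], [-77.06, 257.06], [2.81, 150.46], [-146.56, 146.56]. Speed limits (degrees/s): [147.25, 147.25, 180, 180, 180, 180].

## Interface

Orientations are given as [roll, pitch, yaw] about the fixed x, y, z axes, in that order (R = Rz(yaw) Ry(pitch) Rx(roll)).
In Python, from workcell import env, cams gives the robot as it stands.
- The arm moves only by the tool apply_moves, never from a script. Its argument "deltas" is a list of rows, each a list of 5 numbers: the shift along the tool's x, y, z in m, then the turn about the tool's z in rad, then the opening, from -1 (shut) to 1 (fully open), so that 0 is half open. In form: [[tx, ty, tz, roll, gripper], ...]. A call has 1 to 5 rows; each row is the pose to reach, as a shift and turn from the pose commanded when the call began, along the tool's axes at that moment; what a row does not reach only later rows make up. A row lasts 1/10 s, in which the tool goes at most 50 mm and 8.59 degrees, less where a joint would pass 70% of its speed; a pose out of reach is approached as far as the arm can. A call with a gripper value outside its range is refused whole. The fingers move at their own pace and stop on an object; "grip_force" is the grip in N (left out, the last holds). Time passes only in rows, so rows that repeat a pose let the fingers close. It gives the time, the measured TCP pose, the force, the opening and the grip force at its end, in the units of the state.
- env.state(): the state, without advancing time (a new reading comes with each control period).
- cams.grab_frame(name): name is "scene" or "top" or "wrist"; returns the picture (420x560x3 uint8, blue, green, red); there is no depth.
- cams.get_calibration(name): a dict with "mtx" (3x3 intrinsics, pixels), "eye" and "attitude" of the camera in the world; the wrist camera has in their place "tool_from_camera" (4x4, takes a point from camera to tool coordinates, whose origin is the TCP and whose axes are the flange's). Camera axes: x right, y down, z forward; pixel columns grow to the right and rows downward; lengths in mm; the calibration is good to about 2 mm. A picture is of the moment at which its call begins: read the wrist's pose just before it. get_calibration takes no time and is no camera call.
- env.job_done(): hands the job in; it is judged then, once.
The state is a dict: "time_s": time; "qpos": joint angles; "qvel": joint speeds; "effort": joint torques, N m; "ee_pos": TCP position; "ee_rot": TCP orientation; "force": force on the tool from outside, world axes, zero at the start; "torque": the same for the moment, N m; "gripper_width": finger opening in mm; "gripper_force": force on a finger pad.
Only numpy, scipy, OpenCV 4.12 (cv2) and the standard library are available. Lean on these libraries where they do the work, as an engineer would, in place of code of your own. Each camera call takes 0.05 s, during which the arm holds its last target. There are 200 camera calls.

## Working session

There is one attempt and no reset: what is moved stays moved. The work goes in short steps, Python scripts to look and compute and a tool call to move; the robot and the scene stay as the last step left them, time stands still between calls to the robot, and variables do not carry over. Pictures are saved under pics/ and viewed, at most 14 in all, crops included, and the job is handed in when it is done.

Besides the shell and the picture viewer there is one more tool, called as a command line: name --pt "numbers of a row" for each row, then --argument value for the rest. apply_moves: Moves the arm, as the interface text tells. Its arguments: {"type":"object","properties":{"deltas":{"type":"array"},"grip_force":{"type":"number"}},"required":["deltas"]}

```bash
mkdir -p pics; python3 - <<'E'
from workcell import env,cams
import cv2
for n in("top","scene"):
    cv2.imwrite(f"pics/{n}0.png",cams.grab_frame(n))
    c=cams.get_calibration(n);print(n,c)
print(cams.get_calibration("wrist"))
s=env.state();print(s["time_s"],s["ee_pos"],s["ee_rot"],s["gripper_width"],env.grip_depth)
E
```

```text
top {'mtx': array([[447.707617  ,   0.        , 271.3705963 ],
       [  0.        , 447.707617  , 211.58248182],
       [  0.        ,   0.        ,   1.        ]]), 'eye': array([385.9246095 , 103.36367714, 971.26038095]), 'attitude': array([-171.28036121,    0.82847079,  -90.16237205])}
scene {'mtx': array([[492.65121188,   0.        , 272.21456795],
       [  0.        , 492.65121188, 209.4922167 ],
       [  0.        ,   0.        ,   1.        ]]), 'eye': array([ -61.50307009, -211.84385801,  567.27383045]), 'attitude': array([-127.62136854,   -0.74948689,  -61.94112958])}
{'mtx': array([[295.17298385,   0.        , 279.44431588],
       [  0.        , 295.17298385, 212.55386683],
       [  0.        ,   0.        ,   1.        ]]), 'tool_from_camera': array([[-1.01195483e-03, -9.62249808e-01, -2.72165911e-01,
         7.72535052e+01],
       [ 9.99999481e-01, -1.00652333e-03, -1.59562327e-04,
         2.09957984e+00],
       [-1.20402520e-04, -2.72165931e-01,  9.62250327e-01,
        -2.08353599e+02],
       [ 0.00000000e+00,  0.00000000e+00,  0.00000000e+00,
         1.00000000e+00]])}
0.1 [191.45358889 541.65710629 176.59589541] [-1.79908675e+02 -3.04991101e-03  1.60531317e+02] 91.23505750803021 18.8
```

View pics/top0.png

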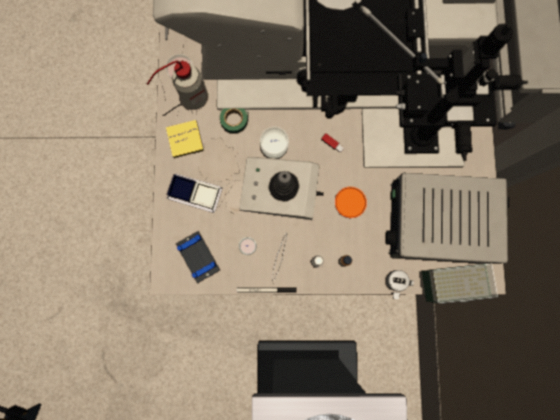

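View pics/scene0.png

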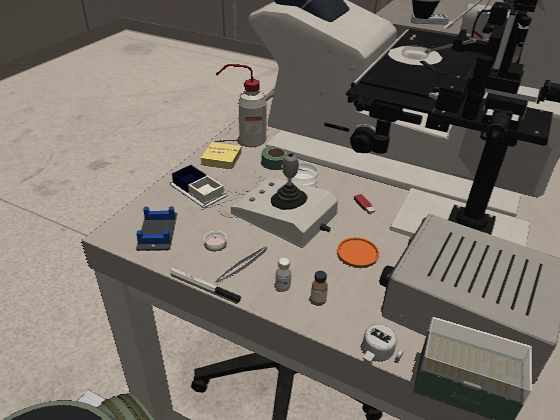

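The top view shows the dark vial at about (345,261), white vial (318,261), dish (248,246), forceps (280,257), tray (351,202), rack (194,193) and cradle (198,256). Next I measure them.

```bash
cat > h.py <<'E'
import numpy as np,cv2
from scipy.spatial.transform import Rotation as Ro
from workcell import env,cams
def cam(n,s=None):
    c=cams.get_calibration(n)
    if n!="wrist": return c["mtx"],np.array(c["eye"]),Ro.from_euler("xyz",c["attitude"],degrees=True).as_matrix()
    T=c["tool_from_camera"];R=Ro.from_euler("xyz",s["ee_rot"],degrees=True).as_matrix()
    return c["mtx"],np.array(s["ee_pos"])+R@T[:3,3],R@T[:3,:3]
def ray(C,uv,z):
    K,e,R=C;d=R@np.linalg.inv(K)@[*uv,1.];return e+d*(z-e[2])/d[2]
def proj(C,p):
    K,e,R=C;q=K@(R.T@(np.array(p)-e));return q[:2]/q[2]
def blobs(mask,amin=15):
    out=[]
    for c in cv2.findContours(mask.astype(np.uint8),cv2.RETR_EXTERNAL,cv2.CHAIN_APPROX_NONE)[0]:
        a=cv2.contourArea(c)
        if a>=amin: out.append((a,c.reshape(-1,2).mean(0),c))
    return sorted(out,key=lambda t:-t[0])
E
python3 - <<'E'
from h import *
C=cam("top");im=cv2.imread("pics/top0.png");hsv=cv2.cvtColor(im,cv2.COLOR_BGR2HSV);H,S,V=cv2.split(hsv)
def roi(u0,v0,u1,v1):
    m=np.zeros(H.shape,bool);m[v0:v1,u0:u1]=1;return m
def mm(c):
    (x,y),(w,h),a=cv2.minAreaRect(c);return np.array([x,y]).round(1),round(w,1),round(h,1),round(a,1)
for n,m,z in [("tray",(S>180)&(H<15)&roi(320,180,380,225),7),
 ("darkbay",(H>100)&(H<130)&(S>150)&(V<100)&roi(160,170,230,215),26),
 ("cradle",(H>95)&(H<125)&(S>130)&roi(170,225,225,285),28),
 ("dark",(V<70)&roi(332,245,358,275),55),
 ("white",(V>170)&(S<50)&roi(308,250,328,272),55),
 ("dish",(((H>165)|(H<5))&(S>30))&roi(235,235,260,258),12)]:
    for a,c,k in blobs(m)[:4]: r=mm(k);print(n,a,r,ray(C,r[0],z).round(1))
cv2.imwrite("pics/crop.png",cv2.resize(im[165:300,160:370],None,fx=3.8,fy=3.8,interpolation=cv2.INTER_CUBIC))
E
```

```text
tray 685.5 (array([350.5, 202. ]), 30.0, 29.0, 90.0) [554.1 -55.7   7. ]
darkbay 332.0 (array([180.7, 188. ]), 19.9, 18.7, 17.1) [583.5 312.4  26. ]
cradle 112.5 (array([188.8, 242.7]), 5.9, 25.0, 59.5) [465.  291.4  28. ]
cradle 107.0 (array([203.6, 269.6]), 5.5, 24.7, 59.0) [408.4 258.9  28. ]
dark 41.0 (array([346.4, 260. ]), 7.3, 7.6, 71.6) [426.2 -36.   55. ]
white 47.5 (array([318.5, 260. ]), 8.0, 7.0, 90.0) [426.4  20.6  55. ]
```

View pics/crop.png

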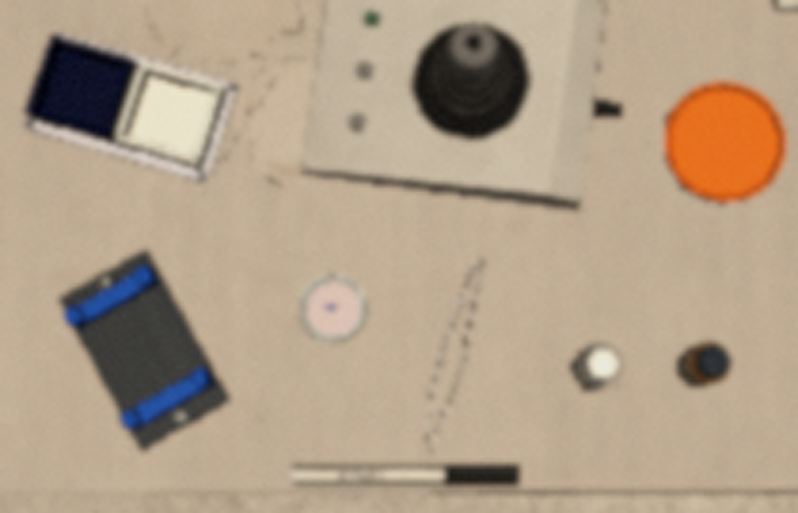

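```bash
python3 - <<'E'
from h import *
C=cam("top");P=lambda u,v,z:ray(C,(160+u/3.8-.35,165+v/3.8-.35),z)
print("dish",P(334,308,14))
for q in [(52,36),(27,122),(203,180),(237,86)]:print("rackc",P(*q,4))
a=P(483,262,5);b=P(430,440,5);print("tw",a,b,(a+b)/2,np.linalg.norm(a-b))
S=cam("scene")
# joystick tip triangulation
r1=[ray(C,(284.5,176),z) for z in range(40,200,10)]
for p in r1:print(p.round(0),proj(S,p).round(0))
# consistency check: scene positions of dark vial cap, tray
for p in [(426,-36,55),(426,20.5,55),(554,-55.7,7),(583.5,312.4,8)]:print(p,proj(S,p).round(1))
E
```

```text
dish [459.18220134 167.99192626  14.        ]
rackc [619.62126779 334.50884687   4.        ]
rackc [568.56703416 347.50371405   4.        ]
rackc [534.00930794 244.60993179   4.        ]
rackc [589.16188758 225.7516686    4.        ]
tw [485.76049099  83.72237471   5.        ] [385.55268434 114.27094661   5.        ] [435.65658767  98.99666066   5.        ] 104.76077394837478
[605.  88.  40.] [295. 195.]
[603.  88.  50.] [295. 191.]
[601.  89.  60.] [294. 187.]
[598.  89.  70.] [294. 183.]
[596.  89.  80.] [293. 179.]
[594.  89.  90.] [293. 175.]
[591.  89. 100.] [293. 171.]
[589.  89. 110.] [292. 166.]
[586.  90. 120.] [292. 162.]
[584.  90. 130.] [291. 158.]
[582.  90. 140.] [291. 153.]
[579.  90. 150.] [290. 148.]
[577.  90. 160.] [290. 144.]
[575.  90. 170.] [289. 139.]
[572.  91. 180.] [289. 134.]
[570.  91. 190.] [288. 129.]
(426, -36, 55) [318.4 273.4]
(426, 20.5, 55) [283.9 260.5]
(554, -55.7, 7) [357.8 250.3]
(583.5, 312.4, 8) [189.  181.2]
```

apply_moves --pt "0.05 0 0 0.15 1" --pt "0.1 0 0 0.3 1" --pt "0.15 0 0 0.45 1" --pt "0.2 0 0 0.45 1" --pt "0.2 0 0 0.45 1"

```text
time_s: 0.6
ee_pos: [-1.6, 609.7, 176.6]
ee_rot: [-179.9, -0.1, 135.0]
force: [0.5, 0.1, -0.0]
gripper_width: 91.1
gripper_force: 0.0
```

apply_moves --pt "-0.05 0 0 0.15 1" --pt "-0.1 0 0 0.3 1" --pt "-0.15 0 0 0.45 1" --pt "-0.2 0 0 0.6 1" --pt "-0.25 0 0 0.75 1"

```text
time_s: 1.1
ee_pos: [180.5, 429.0, 177.1]
ee_rot: [180.0, 0.0, 91.5]
force: [1.4, 0.9, -0.4]
gripper_width: 91.4
gripper_force: 0.0
```

apply_moves --pt "0 0 0 0.036 1"

```text
time_s: 1.2
ee_pos: [182.6, 426.4, 177.2]
ee_rot: [179.9, 0.2, 89.2]
force: [0.1, 0.1, 0.3]
gripper_width: 91.1
gripper_force: 0.0
```

apply_moves --pt "-0.04 0.03 0 0 1" --pt "-0.08 0.06 0 0 1" --pt "-0.12 0.09 0 0 1" --pt "-0.16 0.12 0 0 1" --pt "-0.2 0.15 0 0 1"

```text
time_s: 1.7
ee_pos: [328.9, 228.1, 177.3]
ee_rot: [180.0, 0.0, 89.7]
force: [0.0, 0.5, 0.2]
gripper_width: 91.4
gripper_force: 0.0
```

apply_moves --pt "-0.045 0.02 0 0 1" --pt "-0.09 0.04 0 0 1" --pt "-0.135 0.06 0 0 1" --pt "-0.175 0.08 0 0 1" --pt "-0.175 0.08 0 0 1"

```text
time_s: 2.2
ee_pos: [408.8, 50.3, 177.2]
ee_rot: [180.0, 0.1, 89.3]
force: [0.2, 0.9, -0.3]
gripper_width: 91.1
gripper_force: 0.0
```

```bash
python3 - <<'E'
from h import *
s=env.state();im=cams.grab_frame("wrist");cv2.imwrite("pics/w1.png",im);np.save("w1.npy",[*s["ee_pos"],*s["ee_rot"]]);print(s["ee_pos"],s["ee_rot"],s["time_s"])
E
```

```text
[408.8459227   50.2705714  177.20602259] [1.79953860e+02 1.17274066e-01 8.92909182e+01] 2.2
```

View pics/w1.png

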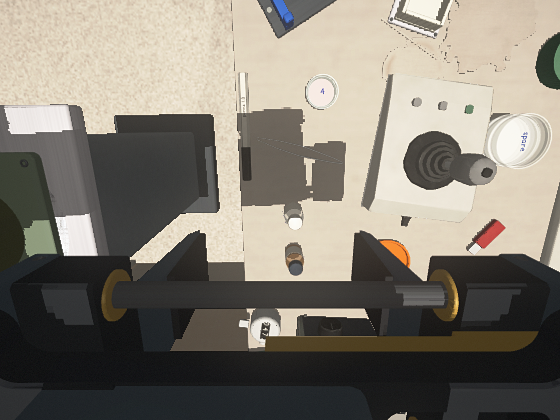

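The wrist view shows the white cap at about (295,224), the dark cap at (295,268) and the dish at (322,91). The forceps lie faintly in shadow around (300,148).

```bash
python3 - <<'E'
from h import *
a=np.load("w1.npy");C=cam("wrist",dict(ee_pos=a[:3],ee_rot=a[3:]))
for n,uv,z in [("white",(295,224),55),("dark",(295.5,268.5),55),("dish",(321.5,91.5),14)]: print(n,ray(C,uv,z).round(1))
im=cv2.imread("pics/w1.png")
t=im[95:215,230:360].astype(float);t=np.clip(t*1.8,0,255)
v=im[205:285,270:320].astype(float)
cv2.imwrite("pics/c2.png",np.hstack([cv2.resize(t,None,fx=3.6,fy=3.6),cv2.resize(v,(270,432))]))
E
```

```text
white [427.1  21.3  55. ]
dark [427.8 -36.3  55. ]
dish [460.1 170.6  14. ][ WARN:0@0.259] global loadsave.cpp:1063 imwrite_ Unsupported depth image for selected encoder is fallbacked to CV_8U.
```

View pics/c2.png

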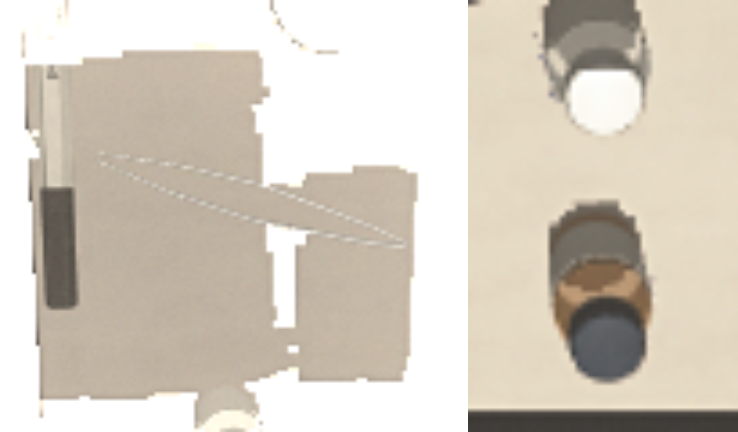

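apply_moves --pt "-0.04 0.01 0 0 1" --pt "-0.0865 0.018 0 0 1" --pt "-0.0865 0.018 0.05 0 1" --pt "-0.0865 0.018 0.09 0 1" --pt "-0.0865 0.018 0.09 0 1"

```text
time_s: 2.75
ee_pos: [419.5, -30.3, 83.3]
ee_rot: [-179.3, -0.1, 89.8]
force: [-0.9, 0.2, 0.7]
gripper_width: 91.1
gripper_force: 0.0
```

```bash
python3 - <<'E'
from h import *
a=np.load("w1.npy");C=cam("wrist",dict(ee_pos=a[:3],ee_rot=a[3:]))
p=ray(C,(257.8,138.6),4);q=ray(C,(342.5,162.8),4);print(p,q,(p+q)/2,np.linalg.norm(p-q),np.degrees(np.arctan2(*(q-p)[1::-1])))
s=env.state();im=cams.grab_frame("wrist");cv2.imwrite("pics/w2.png",im);C=cam("wrist",s);print(s["ee_pos"],s["ee_rot"])
v=[im[:,:,2]<0]
print(proj(C,(427,-36.2,55)),proj(C,s["ee_pos"]))
E
```

```text
[382.9500349  117.76091186   4.        ] [490.51979897  86.20820096   4.        ] [436.73491694 101.98455641   4.        ] 112.10186308696339 -16.347638656898457
[419.50797326 -30.28227385  83.28667114] [-1.79310038e+02 -8.77337998e-02  8.97580813e+01]
[288.26588293 233.04637511] [278.91580532 238.34198933]
```

View pics/w2.png

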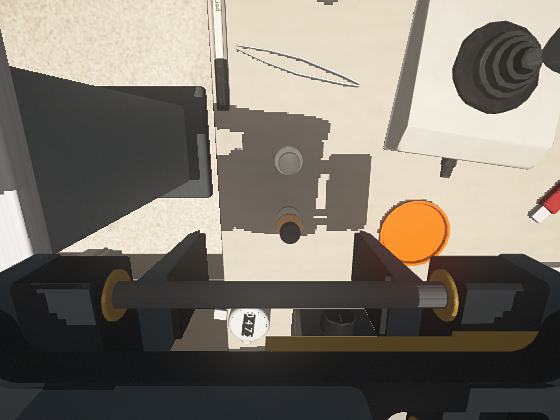

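Dark cap at (290,233), matching the predicted (288,233). The white cap is at (289,161) and the forceps tips are at (237,46) and (358,86).

apply_moves --pt "0 0 0 0 1" --pt "0 0 0 0 1"

```text
time_s: 3.0
ee_pos: [426.6, -31.0, 89.4]
ee_rot: [179.7, 0.0, 89.8]
force: [-0.2, -1.2, 0.1]
gripper_width: 91.0
gripper_force: 0.0
```

```bash
python3 - <<'E'
from h import *
s=env.state();print(s["ee_pos"],s["ee_rot"],s["qvel"])
im=cams.grab_frame("wrist");C=cam("wrist",s);print(proj(C,(427,-36.2,55)))
print([b[:2] for b in blobs((im.max(2)<75)[215:255,270:310])])
E
```

```text
[426.57644588 -30.96927106  89.41103272] [1.79747722e+02 1.69302709e-02 8.97976051e+01] [-3.35800706e-01  1.43761389e-02  2.98447270e-01 -6.59865532e-02
 -3.08325481e-01 -1.29888893e-04]
[279.358487   229.84510427]
[(305.0, array([10.46428571, 14.35714286]))]
```

apply_moves --pt "-0.005 0.001 0.03 0 1" --pt "-0.005 0.001 0.066 0 1" --pt "-0.005 0.001 0.066 0 1" --pt "-0.005 0.001 0.066 0 1"

```text
time_s: 3.45
ee_pos: [426.4, -36.4, 22.3]
ee_rot: [179.9, -0.0, 89.7]
force: [0.2, 0.9, 1.0]
gripper_width: 91.3
gripper_force: 0.0
```

apply_moves --pt "0 0.001 0 0 -0.3" --pt "0 0.001 0 0 -0.45" --pt "0 0.001 0 0 -0.7" --pt "0 0.001 0 0 -0.7" --pt "0 0.001 0 0 -0.7" --grip_force 12

```text
time_s: 3.95
ee_pos: [426.9, -36.5, 21.6]
ee_rot: [180.0, -0.0, 89.7]
force: [-0.4, -0.3, -0.1]
gripper_width: 54.0
gripper_force: 0.0
```

apply_moves --pt "0 0 0 0 -0.7" --pt "0 0 0 0 -0.7" --pt "0 0 0 0 -0.7"

```text
time_s: 4.25
ee_pos: [426.7, -36.5, 21.3]
ee_rot: [-180.0, -0.0, 89.7]
force: [0.2, -0.2, -0.7]
gripper_width: 30.0
gripper_force: 0.0
```

Fingers take about 80 mm/s.

apply_moves --pt "0 0 0 0 -0.7" --pt "0 0 0 0 -0.7" --pt "0 0 0 0 -0.7"

```text
time_s: 4.55
ee_pos: [426.7, -36.5, 21.3]
ee_rot: [-180.0, -0.0, 89.7]
force: [-0.6, 0.9, 0.1]
gripper_width: 13.9
gripper_force: 0.0
```

apply_moves --pt "0 0 -0.02 0 -0.7" --pt "0 0 -0.05 0 -0.7" --pt "0 0 -0.09 0 -0.7" --pt "0 0 -0.13 0 -0.7" --pt "0 0 -0.13 0 -0.7"

```text
time_s: 5.05
ee_pos: [430.7, -36.9, 156.3]
ee_rot: [179.3, 0.1, 89.7]
force: [1.0, 0.0, -0.6]
gripper_width: 13.7
gripper_force: 0.0
```

```bash
python3 - <<'E'
from h import *
a=cams.grab_frame("wrist");b=cams.grab_frame("scene")
cv2.imwrite("pics/w3.png",np.hstack([a[130:400,140:440],cv2.resize(b[200:350,220:420],None,fx=1.8,fy=1.8)]))
E
```

```text
(no output)
```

View pics/w3.png

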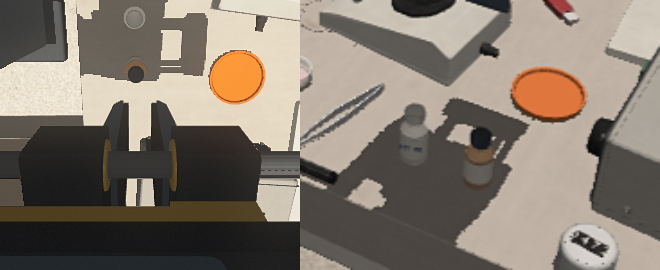

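```bash
python3 - <<'E'
from h import *
s=env.state();C=cam("wrist",s);print(s["ee_pos"],s["gripper_force"])
print("vial",ray(C,(276,204),55),"white",ray(C,(274.5,147.5),55), "tcp",proj(C,s["ee_pos"]))
R=Ro.from_euler("xyz",s["ee_rot"],degrees=True).as_matrix()
for d in [(16,7,0),(-16,7,0),(16,7,-19),(-16,7,-19),(16,20,-60)]:print(d,proj(C,s["ee_pos"]+R@d)-[140,130])
im=cams.grab_frame("wrist");cv2.imwrite("pics/w4.png",cv2.resize(im[190:320,200:360],None,fx=4,fy=4))
E
```

```text
[427.01608791 -36.49753039 151.87563801] 0.0
vial [423.83460301 -34.31563034  55.        ] white [422.85560875  24.61622478  55.        ] tcp [278.90961281 238.34074979]
(16, 7, 0) [148.36829638  87.98061311]
(-16, 7, 0) [148.06653083 127.90543156]
(16, 7, -19) [149.15640823  96.15068547]
(-16, 7, -19) [148.79508605 139.23905934]
(16, 20, -60) [175.46212642 120.13015136]
```

View pics/w4.png

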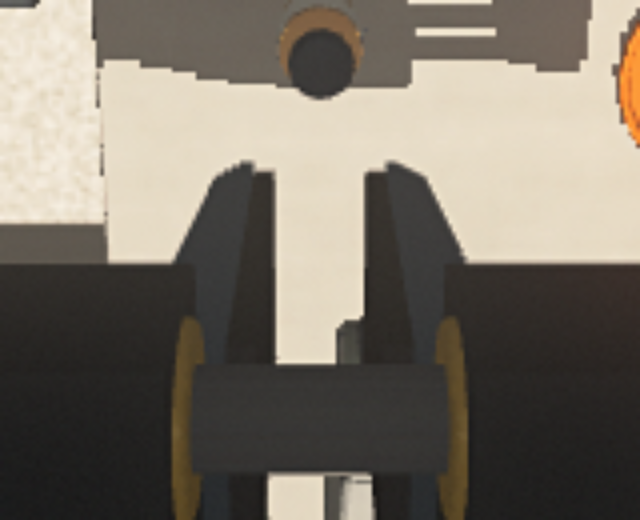

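```bash
python3 - <<'E'
from h import *
s=env.state();C=cam("scene");b=cams.grab_frame("scene")
u=proj(C,s["ee_pos"]);print(u,s["ee_pos"])
R=Ro.from_euler("xyz",s["ee_rot"],degrees=True).as_matrix()
for k in (0,-19,-37,-79): print(k,proj(C,s["ee_pos"]+R@[0,0,k]))
x,y=u.astype(int);x0,y0=max(x-80,0),max(y-90,0)
c=cv2.resize(b[y0:y0+130,x0:x0+170],None,fx=4,fy=4);print(x0,y0)
for k in (0,-19,-37,-79):
    p=proj(C,s["ee_pos"]+R@[0,0,k]);cv2.circle(c,(int((p[0]-x0)*4),int((p[1]-y0)*4)),4,(0,0,255),1)
cv2.imwrite("pics/s2.png",c)
E
```

```text
[323.71882403 222.640198  ] [426.06056931 -36.44473678 150.75787294]
0 [323.71882403 222.640198  ]
-19 [324.83536676 211.45175632]
-37 [325.93052419 200.47760847]
-79 [328.63844756 173.34255869]
243 132
```

View pics/s2.png

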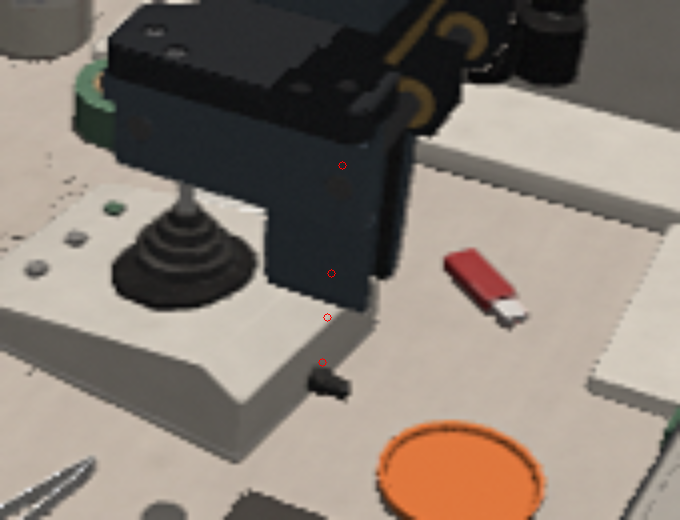

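```bash
python3 - <<'E'
from h import *
C=cam("scene");p=np.array([426.1,-36.5,150.8])
for k in (25,30,35,40):
  for ex in (-20,-7): print(k,ex,[(4*(proj(C,p+[ex,dy,k])-[243,132])).round(0) for dy in (16,-16)], "far", (4*(proj(C,p+[7,-16,k])-[243,132])).round(0))
W=cam("wrist",env.state());
E
```

```text
25 -20 [array([259., 322.]), array([351., 352.])] far [382. 306.]
25 -7 [array([276., 300.]), array([366., 329.])] far [382. 306.]
30 -20 [array([260., 309.]), array([352., 339.])] far [384. 294.]
30 -7 [array([277., 288.]), array([368., 317.])] far [384. 294.]
35 -20 [array([261., 297.]), array([353., 327.])] far [385. 282.]
35 -7 [array([278., 276.]), array([369., 305.])] far [385. 282.]
40 -20 [array([262., 284.]), array([355., 314.])] far [387. 269.]
40 -7 [array([278., 263.]), array([370., 292.])] far [387. 269.]
```

The fingertips in the picture end about 37 mm short of the reported TCP. The wrist and scene views agree on this, and it explains the empty close. I'll count the real tip as ee_z + 37 and retry, going deeper.

apply_moves --pt "0 0 0 0 0.3" --pt "0 0 0.03 0 0.3" --pt "0 0 0.06 0 0.3" --pt "0 0 0.09 0 0.3" --pt "0 0 0.11 0 0.3"

```text
time_s: 5.75
ee_pos: [424.7, -36.3, 38.6]
ee_rot: [-179.7, -0.0, 89.7]
force: [-1.1, 0.5, 0.6]
gripper_width: 50.9
gripper_force: 0.0
```

apply_moves --pt "0 0 0.02 0 0.3" --pt "0 0 0.04 0 0.3" --pt "0 0 0.056 0 0.3" --pt "0 0 0.056 0 0.3"

```text
time_s: 6.15
ee_pos: [424.0, -36.2, -17.1]
ee_rot: [-179.6, -0.0, 89.7]
force: [-0.4, 0.8, 0.9]
gripper_width: 59.1
gripper_force: 0.0
```

apply_moves --pt "0 0.002 0 0 -0.7" --pt "0 0.002 0 0 -0.7" --pt "0 0.002 0 0 -0.7" --pt "0 0.002 0 0 -0.7" --pt "0 0.002 0 0 -0.7" --grip_force 12

```text
time_s: 6.65
ee_pos: [428.9, -36.5, -14.3]
ee_rot: [180.0, 0.0, 89.7]
force: [0.0, 0.5, 0.3]
gripper_width: 23.1
gripper_force: 12.0
```

apply_moves --pt "0 0 0 0 -0.7" --pt "0 0 0 0 -0.7"

```text
time_s: 6.85
ee_pos: [429.0, -36.6, -14.3]
ee_rot: [180.0, 0.0, 89.7]
force: [-0.7, -1.1, 3.9]
gripper_width: 23.2
gripper_force: 12.0
```

apply_moves --pt "0 0 -0.015 0 -0.7" --pt "0 0 -0.045 0 -0.7" --pt "0 0 -0.08 0 -0.7" --pt "0 0 -0.12 0 -0.7" --pt "0 0 -0.125 0 -0.7"

```text
time_s: 7.35
ee_pos: [432.0, -36.8, 114.5]
ee_rot: [179.5, 0.0, 89.7]
force: [1.1, -0.7, -0.1]
gripper_width: 23.2
gripper_force: 12.0
```

apply_moves --pt "0.03 0.01 0 0 -0.7" --pt "0.07 0.025 0 0 -0.7" --pt "0.115 0.042 0 0.05 -0.7" --pt "0.16 0.058 0 0.1 -0.7" --pt "0.2 0.073 0 0.15 -0.7"

```text
time_s: 7.85
ee_pos: [502.6, 165.1, 109.3]
ee_rot: [-179.9, 0.0, 81.0]
force: [1.5, -0.8, -0.5]
gripper_width: 23.3
gripper_force: 12.0
```

apply_moves --pt "0.045 0.01 0 0.08 -0.7" --pt "0.08 0.02 0 0.16 -0.7" --pt "0.09 0.021 0 0.16 -0.7" --pt "0.09 0.021 0 0.16 -0.7" --pt "0.09 0.021 0 0.16 -0.7"

```text
time_s: 8.35
ee_pos: [536.3, 247.6, 109.5]
ee_rot: [-179.9, 0.1, 72.0]
force: [-0.8, -0.0, 0.1]
gripper_width: 23.4
gripper_force: 12.0
```

```bash
python3 - <<'E'
from h import *
s=env.state();im=cams.grab_frame("wrist");cv2.imwrite("pics/w5.png",im);np.save("w5.npy",[*s["ee_pos"],*s["ee_rot"]]);print(s["ee_pos"],s["ee_rot"])
C=cam("wrist",s);print(proj(C,(585,313,8)),proj(C,(569,262,8)))
E
```

```text
[536.29112466 247.63674912 109.5012796 ] [-1.79907815e+02  1.18472246e-01  7.19819364e+01]
[305.72523093 130.69958708] [305.06999543 182.99122297]
```

View pics/w5.png

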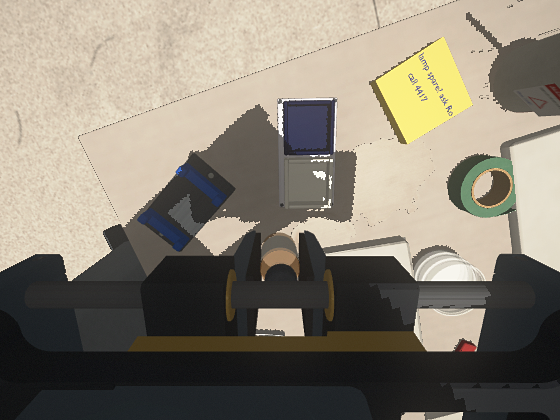

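The vial is held upright. The dark bay's outline is centred at about (308,127) and the white bay's at (308,182), and the rack is aligned with the tool within about 1°. Refining numerically.

```bash
python3 - <<'E'
from h import *
a=np.load("w5.npy");C=cam("wrist",dict(ee_pos=a[:3],ee_rot=a[3:]));im=cv2.imread("pics/w5.png")
H,S,V=cv2.split(cv2.cvtColor(im,cv2.COLOR_BGR2HSV))
m=np.zeros(H.shape,bool);m[85:165,265:350]=1
for ar,c,k in blobs((H>105)&(H<135)&(S>90)&m)[:2]:
    r=cv2.minAreaRect(k);print("dark",ar,r,ray(C,r[0],26),ray(C,r[0],8))
m[:]=0;m[140:260,120:250]=1
for ar,c,k in blobs((H>100)&(H<125)&(S>150)&m,60)[:3]:
    r=cv2.minAreaRect(k);print("cradle",ar,r,ray(C,r[0],28))
cv2.imwrite("pics/c5.png",cv2.resize(im[85:225,260:360],None,fx=4.2,fy=4.2,interpolation=cv2.INTER_CUBIC))
E
```

```text
cradle 83.0 ((174.7794189453125, 240.86766052246094), (19.941089630126953, 9.587061882019043), 57.52880859375) [420.68672407 249.45599992  28.        ]
```

View pics/c5.png

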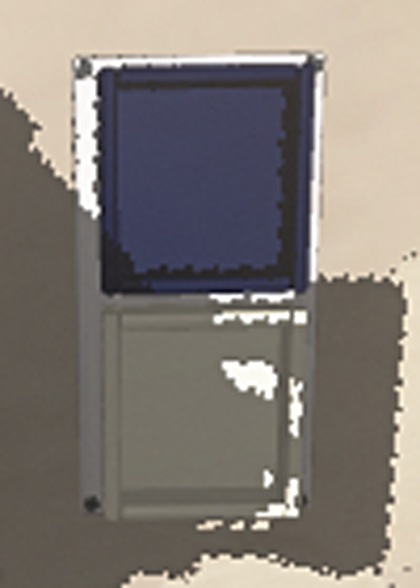

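```bash
python3 - <<'E'
from h import *
a=np.load("w5.npy");C=cam("wrist",dict(ee_pos=a[:3],ee_rot=a[3:]))
P=lambda u,v,z:ray(C,(260+u/4.2-.4,85+v/4.2-.4),z)
d=P(205,179,26);w=P(205,411,26);print(d,w,np.linalg.norm(d-w),np.degrees(np.arctan2(*(d-w)[1::-1])))
c=P(200,286,3);print(c)
f=P(201,176,8);print("floor",f)
yaw=np.radians(a[5]);X=np.array([np.cos(yaw),np.sin(yaw)]);Y=np.array([np.sin(yaw),-np.cos(yaw)])
for t in (d,w):
    e=t[:2]-a[:2];print(e@X,e@Y)
E
```

```text
[586.96044029 315.86436245  26.        ] [571.88009035 265.0523032   26.        ] 53.002663318982655 73.46980490129829
[580.49509634 291.06380269   3.        ]
floor [587.82592435 316.35979784   8.        ]
80.55453750927812 27.080495798613693
27.569744295835577 28.45672507971565
```

apply_moves --pt "0.04 0.013 0 0 -0.7" --pt "0.0795 0.0265 0 0 -0.7" --pt "0.0795 0.0265 0.03 0 -0.7" --pt "0.0795 0.0265 0.065 0 -0.7" --pt "0.0795 0.0265 0.065 0 -0.7"

```text
time_s: 8.9
ee_pos: [583.3, 312.8, 40.5]
ee_rot: [-179.6, 0.5, 71.9]
force: [-0.6, -1.3, -1.2]
gripper_width: 22.9
gripper_force: 12.0
```

apply_moves --pt "0 0 0 0 -0.7"

```text
time_s: 9.0
ee_pos: [587.0, 314.9, 45.6]
ee_rot: [-180.0, 0.0, 71.9]
force: [0.4, -0.0, 0.4]
gripper_width: 23.2
gripper_force: 12.0
```

apply_moves --pt "-0.0005 -0.001 0.02 0 -0.7" --pt "-0.0005 -0.001 0.04 0 -0.7" --pt "-0.0005 -0.001 0.05 0 -0.7" --pt "-0.0005 -0.001 0.0505 0 -0.7" --pt "-0.0005 -0.001 0.051 0 -0.7"

```text
time_s: 9.5
ee_pos: [587.1, 316.3, -4.0]
ee_rot: [179.9, -0.1, 71.9]
force: [0.0, -0.5, -0.3]
gripper_width: 23.0
gripper_force: 12.0
```

apply_moves --pt "0 0 0 0 -0.7" --pt "0 0 0 0 -0.7"

```text
time_s: 9.7
ee_pos: [586.9, 316.4, -4.4]
ee_rot: [179.9, -0.1, 72.0]
force: [-0.0, -0.7, -0.2]
gripper_width: 23.3
gripper_force: 12.0
```

apply_moves --pt "0 0 0.001 0 -0.7" --pt "0 0 0.002 0 -0.7" --pt "0 0 0.002 0 -0.7"

```text
time_s: 10.0
ee_pos: [586.6, 316.4, -6.3]
ee_rot: [179.9, -0.1, 72.0]
force: [-0.2, -0.3, 5.8]
gripper_width: 23.0
gripper_force: 12.0
```

apply_moves --pt "0 0 0 0 -0.3" --pt "0 0 0 0 0.1" --pt "0 0 0 0 0.1" --pt "0 0 0 0 0.1" --pt "0 0 0 0 0.1"

```text
time_s: 10.5
ee_pos: [586.0, 316.0, -7.9]
ee_rot: [-180.0, 0.0, 72.0]
force: [-0.1, 0.0, -0.2]
gripper_width: 49.7
gripper_force: 0.0
```

apply_moves --pt "0 0 -0.02 0 0.1" --pt "0 0 -0.05 0 0.1" --pt "0 0 -0.09 0 0.3" --pt "0 0 -0.12 0 0.3" --pt "0 0 -0.12 0 0.3"

```text
time_s: 11.0
ee_pos: [589.1, 317.6, 117.9]
ee_rot: [179.6, -0.4, 72.0]
force: [0.5, -0.1, 0.4]
gripper_width: 59.1
gripper_force: 0.0
```

apply_moves --pt "-0.045 -0.008 0 0 0.3" --pt "-0.09 -0.016 0 0 0.3" --pt "-0.135 -0.025 0 0 0.3" --pt "-0.18 -0.033 0 0 0.3" --pt "-0.225 -0.041 0 0 0.3"

```text
time_s: 11.5
ee_pos: [475.7, 113.3, 111.4]
ee_rot: [-179.9, 0.0, 72.0]
force: [-0.1, 0.0, 0.1]
gripper_width: 59.2
gripper_force: 0.0
```

apply_moves --pt "-0.045 -0.008 0 0 0.3" --pt "-0.09 -0.016 0 0 0.3" --pt "-0.105 -0.019 0 0 0.3" --pt "-0.105 -0.019 0 0 0.3" --pt "-0.105 -0.019 0 0 0.3"

```text
time_s: 12.0
ee_pos: [427.0, 21.0, 112.1]
ee_rot: [-180.0, -0.0, 71.9]
force: [-0.6, 0.6, -0.2]
gripper_width: 59.6
gripper_force: 0.0
```

```bash
cat >> h.py <<'E'
def delta(s,t):
    yaw=np.radians(s["ee_rot"][2]);e=np.array(t)-s["ee_pos"][:2]
    return np.round([e@[np.cos(yaw),np.sin(yaw)],e@[np.sin(yaw),-np.cos(yaw)]],1)
E
python3 - <<'E'
from h import *
s=env.state();im=cams.grab_frame("wrist");C=cam("wrist",s);print(s["ee_pos"],s["ee_rot"])
p=proj(C,(427,21.2,55));print(p);x,y=p.astype(int)
m=((im.min(2)>215))[y-25:y+25,x-25:x+25]
for b in blobs(m,30)[:3]:
    r=cv2.minEnclosingCircle(b[2]);q=np.array(r[0])+[x-25,y-25];print(b[0],r[1],q,ray(C,q,55))
print(delta(s,(427,21.2)))
E
```

```text
[427.00680501  20.9975757  112.11012651] [-1.79999347e+02 -2.97121114e-02  7.18998429e+01]
[279.71651992 216.48038419]
[ 0.2 -0.1]
```

apply_moves --pt "0 0 0.03 0 0.3" --pt "0 0 0.06 0 0.3" --pt "0 0 0.09 0 0.3" --pt "0 0 0.115 0 0.3" --pt "0 0 0.1265 0 0.3"

```text
time_s: 12.55
ee_pos: [425.9, 22.0, -16.5]
ee_rot: [-179.8, 0.1, 72.1]
force: [-0.3, 1.2, 0.3]
gripper_width: 59.1
gripper_force: 0.0
```

apply_moves --pt "0 0 0 0 0.3" --pt "0 0 0 0 -0.3" --pt "0 0 0 0 -0.7" --pt "0 0 0 0 -0.7" --pt "0 0 0 0 -0.7"

```text
time_s: 13.05
ee_pos: [427.4, 20.9, -13.5]
ee_rot: [179.9, -0.0, 72.0]
force: [-0.8, -0.4, -0.5]
gripper_width: 30.2
gripper_force: 0.0
```

apply_moves --pt "0 0 0 0 -0.7" --pt "0 0 0 0 -0.7"

```text
time_s: 13.25
ee_pos: [427.2, 20.8, -13.8]
ee_rot: [180.0, -0.0, 71.9]
force: [0.4, 1.0, 1.4]
gripper_width: 23.3
gripper_force: 12.0
```

apply_moves --pt "0 0 -0.015 0 -0.7" --pt "0 0 -0.045 0 -0.7" --pt "0 0 -0.08 0 -0.7" --pt "0 0 -0.12 0 -0.7" --pt "0 0 -0.125 0 -0.7"

```text
time_s: 13.75
ee_pos: [430.1, 20.9, 115.1]
ee_rot: [179.5, -0.2, 71.9]
force: [1.1, -0.8, -1.4]
gripper_width: 23.0
gripper_force: 12.0
```

apply_moves --pt "0.03 0.007 0 0 -0.7" --pt "0.07 0.015 0 0 -0.7" --pt "0.115 0.025 0 0 -0.7" --pt "0.16 0.035 0 0 -0.7" --pt "0.2 0.044 0 0 -0.7"

```text
time_s: 14.25
ee_pos: [531.0, 199.1, 109.9]
ee_rot: [-179.9, 0.0, 72.0]
force: [0.1, -0.6, 0.2]
gripper_width: 22.9
gripper_force: 12.0
```

apply_moves --pt "0.04 0.009 0 0 -0.7" --pt "0.076 0.017 0 0 -0.7" --pt "0.076 0.017 0 0 -0.7" --pt "0.076 0.017 0.03 0 -0.7" --pt "0.076 0.017 0.05 0 -0.7"

```text
time_s: 14.75
ee_pos: [568.9, 263.5, 58.7]
ee_rot: [-179.9, 0.1, 72.0]
force: [-0.5, -0.5, -0.5]
gripper_width: 23.0
gripper_force: 12.0
```

apply_moves --pt "0 0 0 0 -0.7" --pt "0 0 0 0 -0.7"

```text
time_s: 14.95
ee_pos: [569.9, 263.7, 60.6]
ee_rot: [-179.9, 0.1, 71.9]
force: [0.0, 0.0, 0.5]
gripper_width: 23.2
gripper_force: 12.0
```

```bash
python3 - <<'E'
from h import *
s=env.state();print(s["ee_pos"],s["ee_rot"],s["gripper_width"],delta(s,(570.5,264.3)));im=cams.grab_frame("wrist");b=cams.grab_frame("scene")
cv2.imwrite("pics/w6.png",np.hstack([cv2.resize(im[60:340,160:400],None,fx=1.6,fy=1.6),cv2.resize(b[110:222,130:290],None,fx=2.5,fy=4)[:448,:400]]))
E
```

```text
[569.90940819 263.6732155   60.60093501] [-1.79948804e+02  5.10430186e-02  7.19243169e+01] 23.248264336835664 [0.8 0.4]
```

View pics/w6.png

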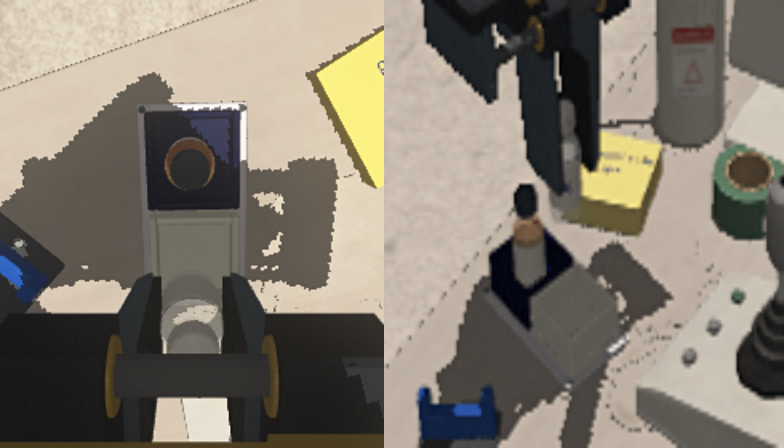

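The dark vial stands centred in the dark bay (about (190,165) in the left panel). The white vial is held upright over the white bay.

apply_moves --pt "0.0005 0 0.025 0 -0.7" --pt "0.0005 0 0.05 0 -0.7" --pt "0.0005 0 0.062 0 -0.7" --pt "0.0005 0 0.065 0 -0.7" --pt "0.0005 0 0.065 0 -0.7"

```text
time_s: 15.55
ee_pos: [571.0, 265.0, -3.5]
ee_rot: [180.0, -0.0, 71.9]
force: [0.2, -0.3, 0.1]
gripper_width: 23.3
gripper_force: 12.0
```

apply_moves --pt "0 0 0 0 -0.7" --pt "0 0 0.001 0 -0.7" --pt "0 0 0.002 0 -0.7" --pt "0 0 0.002 0 -0.7"

```text
time_s: 15.95
ee_pos: [570.8, 265.0, -5.7]
ee_rot: [180.0, -0.0, 72.0]
force: [0.8, 0.3, 0.6]
gripper_width: 23.1
gripper_force: 12.0
```

apply_moves --pt "0 0 0.0005 0 -0.3" --pt "0 0 0.0005 0 0.1" --pt "0 0 0.0005 0 0.1" --pt "0 0 0.0005 0 0.1" --pt "0 0 0.0005 0 0.1"

```text
time_s: 16.45
ee_pos: [570.5, 264.8, -6.7]
ee_rot: [-180.0, 0.0, 72.0]
force: [-0.2, -0.1, -0.5]
gripper_width: 49.9
gripper_force: 0.0
```

apply_moves --pt "0 0 -0.02 0 0.1" --pt "0 0 -0.05 0 0.1" --pt "0 0 -0.09 0 0.3" --pt "0 0 -0.12 0 0.3" --pt "0 0 -0.12 0 0.3"

```text
time_s: 16.95
ee_pos: [573.6, 266.2, 118.6]
ee_rot: [179.6, -0.4, 72.0]
force: [0.1, 0.3, -0.4]
gripper_width: 59.3
gripper_force: 0.0
```

apply_moves --pt "-0.035 -0.021 0 -0.14 0.3" --pt "-0.07 -0.042 0 -0.28 0.3" --pt "-0.105 -0.063 0 -0.42 0.3" --pt "-0.125 -0.076 0 -0.56 0.3" --pt "-0.125 -0.076 0 -0.7 0.3"

```text
time_s: 17.45
ee_pos: [455.7, 167.3, 112.5]
ee_rot: [-179.8, -0.0, 112.3]
force: [-0.0, 0.6, 0.4]
gripper_width: 59.3
gripper_force: 0.0
```

apply_moves --pt "0 0 0 -0.14 0.3" --pt "0 0 0 -0.28 0.3" --pt "0 0 0 -0.42 0.3" --pt "0 0 0 -0.49 0.3" --pt "0 0 0 -0.49 0.3"

```text
time_s: 17.95
ee_pos: [458.9, 169.3, 112.6]
ee_rot: [-179.9, -0.0, 140.1]
force: [-0.6, -0.6, 0.7]
gripper_width: 59.2
gripper_force: 0.0
```

```bash
python3 - <<'E'
from h import *
s=env.state();im=cams.grab_frame("wrist");cv2.imwrite("pics/w7.png",im);C=cam("wrist",s);print(s["ee_pos"],s["ee_rot"],s["gripper_width"],s["time_s"])
p=proj(C,(460,169.5,14));print(p);x,y=p.astype(int)
H,S,V=cv2.split(cv2.cvtColor(im,cv2.COLOR_BGR2HSV))
print([im[y+k,x].tolist() for k in(-30,-15,-5,0,5,15)])
np.save("w7.npy",[*s["ee_pos"],*s["ee_rot"]]); print(delta(s,(460,169.5)))
E
```

```text
[458.90903191 169.34631978 112.62532703] [-1.79935874e+02 -4.46735517e-02  1.40120270e+02] 59.1697262452501 17.95
[278.6305474  205.35551626]
[[95, 107, 113], [241, 248, 252], [233, 241, 251], [196, 195, 220], [232, 240, 251], [177, 192, 195]]
[-0.7  0.8]
```

```bash
python3 - <<'E'
from h import *
im=cv2.imread("pics/w7.png");cv2.imwrite("pics/c7.png",cv2.resize(im[60:260,160:400],None,fx=3.3,fy=3))
a=np.load("w7.npy");C=cam("wrist",dict(ee_pos=a[:3],ee_rot=a[3:]))
for p in [(383,117.8,4),(490.5,86.2,4),(460,169.5,14)]:print(proj(C,p))
E
```

```text
[196.37817368 179.89750654]
[241.08080248 266.52389841]
[278.6305474  205.35551626]
```

View pics/c7.png

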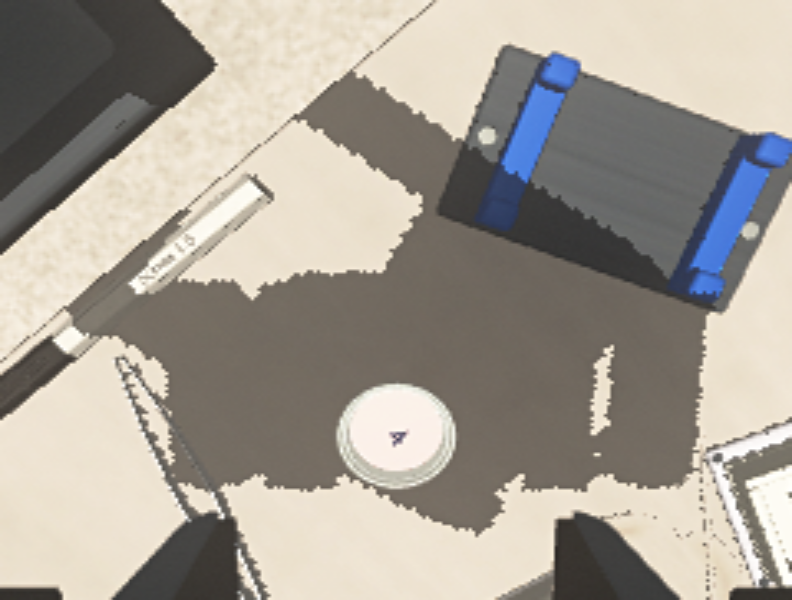

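The dish is centred at (280,205), 1.4 px off the prediction, and the forceps tip at (196,181) is as predicted. The cradle is clear, with supports near crop (528,141) and (738,218).

apply_moves --pt "-0.0008 0.002 0.03 0 0.3" --pt "-0.0008 0.002 0.07 0 0.3" --pt "-0.0008 0.002 0.105 0 0.3" --pt "-0.0008 0.002 0.13 0 0.3" --pt "-0.0008 0.002 0.135 0 0.3"

```text
time_s: 18.5
ee_pos: [458.8, 169.7, -24.4]
ee_rot: [-179.7, -0.2, 140.1]
force: [0.3, -0.0, -0.8]
gripper_width: 59.5
gripper_force: 0.0
```

apply_moves --pt "0 0 0 0 0.3" --pt "0 0 0.005 0 0.3" --pt "0 0 0.008 0 0.3" --pt "0 0 0.008 0 0.3"

```text
time_s: 18.9
ee_pos: [461.8, 170.7, -29.1]
ee_rot: [179.9, 0.0, 140.1]
force: [-0.3, 0.6, -0.5]
gripper_width: 59.1
gripper_force: 0.0
```

```bash
python3 - <<'E'
from h import *
a=np.load("w7.npy");C=cam("wrist",dict(ee_pos=a[:3],ee_rot=a[3:]))
P=lambda u,v,z:ray(C,(160+u/3.3,60+v/3),z)
l=P(528,141,28);r=P(738,218,28);print(l,r,(l+r)/2,np.linalg.norm(l-r),np.degrees(np.arctan2(*(r-l)[1::-1])))
q=[P(*p,5) for p in [(507,45),(440,212),(720,310),(790,140)]];print(q)
E
```

```text
[409.30796488 262.66185091  28.        ] [466.78280208 295.15372008  28.        ] [438.04538348 278.90778549  28.        ] 66.02331764755924 29.48049112371081
[array([382.499513  , 279.35256472,   5.        ]), array([410.55228296, 230.71423101,   5.        ]), array([494.29804468, 278.66628501,   5.        ]), array([461.19736453, 327.57916383,   5.        ])]
```

apply_moves --pt "0 0 0.002 0 0.3" --pt "0 0 0.0035 0 0.3" --pt "0 0 0.0035 0 0"

```text
time_s: 19.2
ee_pos: [461.3, 170.5, -33.2]
ee_rot: [180.0, -0.0, 140.1]
force: [-0.2, 0.2, -0.2]
gripper_width: 53.8
gripper_force: 0.0
```

apply_moves --pt "0 0 0 0 -0.5" --pt "0 0 0 0 -0.5" --pt "0 0 0 0 -0.5" --pt "0 0 0 0 -0.5" --pt "0 0 0 0 -0.5" --grip_force 8

```text
time_s: 19.7
ee_pos: [461.4, 170.6, -33.1]
ee_rot: [180.0, 0.0, 140.1]
force: [0.3, 0.1, 0.6]
gripper_width: 34.3
gripper_force: 8.0
```

apply_moves --pt "0 0 -0.01 0 -0.5" --pt "0 0 -0.035 0 -0.5" --pt "0 0 -0.075 0 -0.5" --pt "0 0 -0.11 0 -0.5" --pt "0 0 -0.12 0 -0.5"

```text
time_s: 20.2
ee_pos: [463.9, 171.5, 91.2]
ee_rot: [179.6, 0.2, 140.1]
force: [0.6, 1.2, -0.9]
gripper_width: 34.4
gripper_force: 8.0
```

apply_moves --pt "-0.02 -0.01 0 0.1 -0.5" --pt "-0.058 -0.03 0 0.24 -0.5" --pt "-0.097 -0.05 0 0.38 -0.5" --pt "-0.136 -0.071 0 0.52 -0.5" --pt "-0.174 -0.091 0 0.66 -0.5"

```text
time_s: 20.7
ee_pos: [536.5, -12.4, 86.4]
ee_rot: [-179.9, -0.0, 102.0]
force: [0.9, -0.3, -0.6]
gripper_width: 34.4
gripper_force: 8.0
```

apply_moves --pt "-0.02 0.004 0 0.1 -0.5" --pt "-0.04 0.008 0 0.21 -0.5" --pt "-0.048 0.009 0 0.21 -0.5" --pt "-0.048 0.009 0 0.21 -0.5"

```text
time_s: 21.1
ee_pos: [555.3, -56.3, 86.3]
ee_rot: [-179.9, -0.0, 90.3]
force: [-0.6, -0.4, 0.5]
gripper_width: 34.4
gripper_force: 8.0
```

```bash
python3 - <<'E'
from h import *
s=env.state();im=cams.grab_frame("wrist");cv2.imwrite("pics/w8.png",im);C=cam("wrist",s);print(s["ee_pos"],s["ee_rot"],s["gripper_width"],s["time_s"])
H,S,V=cv2.split(cv2.cvtColor(im,cv2.COLOR_BGR2HSV))
for b in blobs((S>150)&(H<18)&(H>5),100)[:3]:
    k=b[2].reshape(-1,2);print(b[0],k.min(0),k.max(0))
print([proj(C,(554.5+35.5*np.cos(t),-55.7+35.5*np.sin(t),7)).round(0) for t in np.arange(0,6,np.pi/2)])
print(delta(s,(554.7,-55.7)))
E
```

```text
[555.30913421 -56.34541322  86.29379918] [-1.79933429e+02 -1.95229694e-02  9.03330903e+01] 34.42758452730898 21.1
3250.5 [245 174] [314 235]
[array([314., 210.]), array([279., 175.]), array([243., 210.]), array([278., 243.])]
[ 0.6 -0.6]
```

apply_moves --pt "0.001 0 0.03 0 -0.5" --pt "0.001 0 0.065 0 -0.5" --pt "0.001 0 0.095 0 -0.5" --pt "0.001 0 0.11 0 -0.5" --pt "0.001 0 0.112 0 -0.5"

```text
time_s: 21.65
ee_pos: [553.1, -53.3, -27.2]
ee_rot: [-179.7, -0.1, 90.4]
force: [-0.7, 0.5, -0.8]
gripper_width: 34.1
gripper_force: 8.0
```

apply_moves --pt "0 0 0 0 -0.5" --pt "0 0 0 0 -0.5" --pt "0 0 0 0 -0.5"

```text
time_s: 21.95
ee_pos: [556.6, -54.6, -23.9]
ee_rot: [179.9, 0.0, 90.3]
force: [-0.5, -0.2, 0.6]
gripper_width: 33.8
gripper_force: 8.0
```

apply_moves --pt "0 -0.001 0.003 0 -0.5" --pt "0 -0.001 0.004 0 -0.5" --pt "0 -0.001 0.004 0 -0.5" --pt "0 -0.001 0.004 0 -0.5"

```text
time_s: 22.35
ee_pos: [554.6, -54.8, -29.2]
ee_rot: [180.0, -0.0, 90.3]
force: [-0.4, 0.6, -0.4]
gripper_width: 34.5
gripper_force: 8.0
```

apply_moves --pt "0 0 0.0005 0 -0.15" --pt "0 0 0.0005 0 -0.12" --pt "0 0 0 0 -0.12"

```text
time_s: 22.65
ee_pos: [554.6, -54.8, -29.2]
ee_rot: [-180.0, -0.0, 90.3]
force: [-0.4, 0.1, 0.3]
gripper_width: 40.0
gripper_force: 0.0
```

apply_moves --pt "0 0 -0.003 0 -0.12" --pt "0 0 -0.01 0 0.1" --pt "0 0 -0.02 0 0.3" --pt "0 0 -0.06 0 0.3" --pt "0 0 -0.1 0 0.3"

```text
time_s: 23.15
ee_pos: [554.0, -54.7, 72.1]
ee_rot: [-179.9, -0.0, 90.3]
force: [0.3, -0.5, 0.4]
gripper_width: 58.9
gripper_force: 0.0
```

apply_moves --pt "0.02 -0.01 -0.01 0 -0.1" --pt "0.06 -0.03 -0.01 0 -0.1" --pt "0.1 -0.06 -0.01 0 -0.1" --pt "0.1 -0.06 -0.01 0 -0.1"

```text
time_s: 23.55
ee_pos: [490.2, 48.1, 81.6]
ee_rot: [-179.8, -0.1, 90.5]
force: [0.3, 0.1, 0.3]
gripper_width: 41.0
gripper_force: 0.0
```

```bash
python3 - <<'E'
from h import *
s=env.state();b=cams.grab_frame("top");C=cam("top");print(s["ee_pos"],s["ee_rot"],s["gripper_width"],s["time_s"])
w=cams.grab_frame("wrist");W=cam("wrist",s)
cv2.imwrite("pics/t9.png",b);cv2.imwrite("pics/w9.png",w);np.save("w9.npy",[*s["ee_pos"],*s["ee_rot"]])
for im,c,n in((b,C,"top"),(w,W,"wrist")):
    H,S,V=cv2.split(cv2.cvtColor(im,cv2.COLOR_BGR2HSV))
    for k in blobs((S>150)&(H<18)&(H>5),60)[:2]:
        r=cv2.boundingRect(k[2]);x,y,w_,h=r;print(n,"tray",r)
        m=(S[y:y+h,x:x+w_]<110)
        for q in blobs(m,20)[:2]:
            e=cv2.minEnclosingCircle(q[2]);print("  in",q[0],e,ray(c,np.array(e[0])+[x,y],14))
print("fpts",proj(W,(383,117.8,4)),proj(W,(490.5,86.2,4)))
E
```

```text
[490.16297695  48.12089505  81.64579014] [-1.79848733e+02 -7.50366259e-02  9.05258751e+01] 41.02891765304954 23.55
wrist tray (305, 308, 17, 19)
  in 83.0 ((7.5, 10.0), 10.965956687927246) [527.00814458 -68.84125027  14.        ]
fpts [166.12621686 138.5539139 ] [279.96716021 173.05316367]
```

apply_moves --pt "0.02 -0.02 0 -0.14 -0.1" --pt "0.04 -0.04 0 -0.28 -0.1" --pt "0.054 -0.053 0 -0.42 -0.1" --pt "0.054 -0.053 0 -0.56 -0.1" --pt "0.054 -0.053 0 -0.7 -0.1"

```text
time_s: 24.15
ee_pos: [442.0, 98.2, 81.4]
ee_rot: [179.9, 0.1, 130.7]
force: [0.2, 0.3, -0.7]
gripper_width: 40.8
gripper_force: 0.0
```

apply_moves --pt "0 0 0 -0.14 -0.1" --pt "0 0 0 -0.28 -0.1" --pt "0 0 0 -0.42 -0.1" --pt "0 0 0 -0.56 -0.1" --pt "0 0 0 -0.57 -0.1"

```text
time_s: 24.65
ee_pos: [442.3, 97.8, 81.3]
ee_rot: [180.0, 0.1, 163.0]
force: [0.0, -0.0, -0.2]
gripper_width: 40.7
gripper_force: 0.0
```

```bash
python3 - <<'E'
from h import *
s=env.state();w=cams.grab_frame("wrist");W=cam("wrist",s);b=cams.grab_frame("scene");c=cam("scene")
print(s["ee_pos"],s["ee_rot"],s["gripper_width"],s["time_s"],delta(s,(436.7,102)))
p=proj(W,(383,117.8,4));q=proj(W,(490.5,86.2,4));print(p,q)
print(proj(c,(555,-55,14)))
t=proj(c,(555,-55,10)).astype(int)
o=cv2.resize(w[80:300,180:380],None,fx=2.6,fy=2.6)
cv2.imwrite("pics/w10.png",np.hstack([o,cv2.resize(b[t[1]-55:t[1]+55,t[0]-35:t[0]+35],(273,572))]))
np.save("w10.npy",[*s["ee_pos"],*s["ee_rot"]])
E
```

```text
[442.32138715  97.78540561  81.26428   ] [1.79973918e+02 7.87923981e-02 1.62976332e+02] 40.73441899352919 24.65 [6.6 2.4]
[279.02378424 145.00087125] [280.37328334 254.52752228]
[358.06140857 246.737508  ]
```

View pics/w10.png

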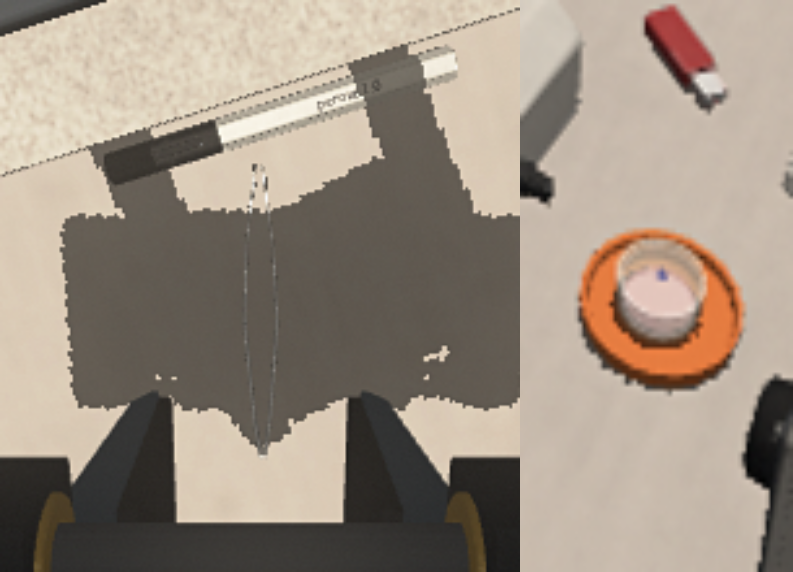

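The dish lies flat in the orange tray. The forceps run straight between the fingers, with tips at (280,144) and (281,255), within 1 px of the prediction.

apply_moves --pt "0.0066 0.003 0.03 -0.012 -0.1" --pt "0.0066 0.003 0.07 -0.012 -0.1" --pt "0.0066 0.003 0.1 -0.012 -0.1" --pt "0.0066 0.003 0.108 -0.012 -0.1" --pt "0.0066 0.003 0.108 -0.012 -0.1"

```text
time_s: 25.25
ee_pos: [435.2, 103.1, -27.8]
ee_rot: [-179.9, -0.1, 163.7]
force: [-0.1, 0.2, -0.2]
gripper_width: 40.9
gripper_force: 0.0
```

apply_moves --pt "0 0 0 0 -0.1" --pt "0 0 0.003 0 -0.1" --pt "0 0 0.006 0 -0.1" --pt "0 0 0.006 0 -0.1"

```text
time_s: 25.65
ee_pos: [435.6, 103.5, -32.8]
ee_rot: [180.0, 0.0, 163.7]
force: [0.2, -0.5, -0.7]
gripper_width: 41.2
gripper_force: 0.0
```

apply_moves --pt "-0.001 -0.0005 0.001 0 -0.1" --pt "-0.001 -0.0005 0.002 0 -0.1" --pt "-0.001 -0.0005 0.0025 0 -0.1"

```text
time_s: 25.95
ee_pos: [436.3, 102.7, -35.7]
ee_rot: [180.0, 0.0, 163.7]
force: [-1.0, 0.2, -0.4]
gripper_width: 41.3
gripper_force: 0.0
```

apply_moves --pt "0 0 0 0 -0.5" --pt "0 0 0 0 -0.95" --pt "0 0 0 0 -0.95" --pt "0 0 0 0 -0.95" --pt "0 0 0 0 -0.95" --grip_force 15

```text
time_s: 26.45
ee_pos: [436.2, 102.7, -35.7]
ee_rot: [180.0, -0.0, 163.7]
force: [-0.7, 0.1, 0.5]
gripper_width: 13.2
gripper_force: 15.0
```

apply_moves --pt "0 0 -0.01 0 -0.95" --pt "0 0 -0.035 0 -0.95" --pt "0 0 -0.07 0 -0.95" --pt "0 0 -0.09 0 -0.95" --pt "0 0 -0.09 0 -0.95"

```text
time_s: 26.95
ee_pos: [438.8, 103.2, 57.6]
ee_rot: [179.8, 0.4, 163.7]
force: [0.7, 0.5, -0.4]
gripper_width: 12.9
gripper_force: 15.0
```

apply_moves --pt "0.008 0.027 0 -0.12 -0.95" --pt "0.018 0.063 0 -0.26 -0.95" --pt "0.029 0.103 0 -0.4 -0.95" --pt "0.039 0.137 0 -0.54 -0.95" --pt "0.048 0.169 0 -0.66 -0.95"

```text
time_s: 27.45
ee_pos: [436.6, 279.6, 53.5]
ee_rot: [-180.0, -0.1, -158.1]
force: [-0.3, -0.4, -1.2]
gripper_width: 12.6
gripper_force: 15.0
```

apply_moves --pt "0 0 0 -0.1 -0.95" --pt "0 0 0 -0.14 -0.95" --pt "0 0 0 -0.14 -0.95" --pt "0 0 0 -0.14 -0.95"

```text
time_s: 27.85
ee_pos: [437.0, 278.0, 53.8]
ee_rot: [180.0, -0.1, -150.5]
force: [-0.8, -0.2, 0.8]
gripper_width: 12.9
gripper_force: 15.0
```

```bash
python3 - <<'E'
from h import *
s=env.state();w=cams.grab_frame("wrist");W=cam("wrist",s);cv2.imwrite("pics/w11.png",w)
print(s["ee_pos"],s["ee_rot"],s["gripper_width"],s["time_s"],delta(s,(437.5,278.5)))
H,S,V=cv2.split(cv2.cvtColor(w,cv2.COLOR_BGR2HSV))
for b in blobs((H>100)&(H<125)&(S>120),40)[:5]:
    r=cv2.minAreaRect(b[2]);print(b[0],r,ray(W,r[0],28))
u=np.array([np.cos(np.radians(29.5)),np.sin(np.radians(29.5))])
for k in(-33,33):
  for j in (-29,0,29): print(k,j,proj(W,[*(np.array([437.5,278.5])+k*u+j*np.array([-u[1],u[0]])),28]).round(1))
E
```

```text
[437.02204516 277.98801863  53.77907432] [ 1.79999475e+02 -7.26051287e-02 -1.50480395e+02] 12.866282887593425 27.85 [-0.7  0.2]
267.0 ((296.91595458984375, 184.26107788085938), (26.740638732910156, 12.90468692779541), 3.814074993133545) [400.68496219 275.31489272  28.        ]
231.5 ((279.5, 254.0), (14.0, 17.0), 90.0) [460.29254173 292.9314545   28.        ]
172.5 ((265.5, 183.0), (19.0, 12.0), 0.0) [412.18828461 252.86213012  28.        ]
77.5 ((249.5, 186.0), (10.0, 9.0), 90.0) [420.65047755 242.83264391  28.        ]
61.5 ((279.5, 183.0), (12.0, 7.0), 90.0) [406.66900034 262.63666387  28.        ]
-33 -29 [241.7 185.1]
-33 0 [277.8 185. ]
-33 29 [313.9 185. ]
33 -29 [244.4 260.5]
33 0 [278.  260.5]
33 29 [311.5 260.4]
```

apply_moves --pt "-0.0005 0 0.02 0 -0.95" --pt "-0.0005 0 0.045 0 -0.95" --pt "-0.0005 0 0.062 0 -0.95" --pt "-0.0005 0 0.068 0 -0.95" --pt "-0.0005 0 0.068 0 -0.95"

```text
time_s: 28.4
ee_pos: [437.5, 278.1, -14.3]
ee_rot: [180.0, -0.1, -150.5]
force: [-0.4, -0.1, 0.1]
gripper_width: 12.9
gripper_force: 15.0
```

apply_moves --pt "0 0 0 0 -0.95" --pt "0 0 0.002 0 -0.95" --pt "0 0 0.003 0 -0.95" --pt "0 0 0.003 0 -0.95"

```text
time_s: 28.8
ee_pos: [438.1, 278.7, -16.3]
ee_rot: [180.0, 0.0, -150.4]
force: [0.1, -0.1, -0.3]
gripper_width: 12.7
gripper_force: 15.0
```

apply_moves --pt "0 0 0.001 0 -0.95" --pt "0 0 0.0015 0 -0.95" --pt "0 0 0.0015 0 -0.95"

```text
time_s: 29.1
ee_pos: [438.1, 278.7, -17.7]
ee_rot: [180.0, 0.0, -150.4]
force: [-0.6, -0.1, 3.4]
gripper_width: 12.8
gripper_force: 15.0
```

apply_moves --pt "0 0 0 0 -0.6" --pt "0 0 0 0 -0.4" --pt "0 0 0 0 -0.2" --pt "0 0 0 0 -0.2"

```text
time_s: 29.5
ee_pos: [437.9, 278.6, -18.3]
ee_rot: [180.0, -0.0, -150.4]
force: [0.8, -0.6, 0.0]
gripper_width: 36.2
gripper_force: 0.0
```

apply_moves --pt "0 0 -0.02 0 -0.2" --pt "0 0 -0.05 0 -0.2" --pt "0 0 -0.09 0 -0.2" --pt "0 0 -0.13 0 0.3" --pt "0 0 -0.15 0 0.3"

```text
time_s: 30.0
ee_pos: [439.4, 279.5, 135.4]
ee_rot: [180.0, 0.3, -150.4]
force: [0.3, 0.1, -0.6]
gripper_width: 49.2
gripper_force: 0.0
```

apply_moves --pt "0.04 0 -0.01 0 0.5" --pt "0.07 0 -0.02 0 0.5" --pt "0.07 0 -0.02 0 0.5"

```text
time_s: 30.3
ee_pos: [374.5, 242.6, 152.9]
ee_rot: [180.0, -0.0, -150.4]
force: [0.9, 1.1, 0.1]
gripper_width: 68.3
gripper_force: 0.0
```

```bash
python3 - <<'E'
from h import *
s=env.state();w=cams.grab_frame("wrist");W=cam("wrist",s);cv2.imwrite("pics/w12.png",w);cv2.imwrite("pics/s12.png",cams.grab_frame("scene"))
print(s["ee_pos"],s["ee_rot"],s["time_s"],s["force"])
# forceps: rectify the z=24 plane in cradle axes (1 mm/px) and find columns of bright edges along x
c0=np.array([437.5,278.5]);t=np.radians(29.5);u=np.array([np.cos(t),np.sin(t)]);n=np.array([-u[1],u[0]])
xs=np.arange(-75,76);ys=np.arange(-30,31)
uv=np.array([[proj(W,[*(c0+x*u+y*n),24]) for x in xs] for y in ys]).astype(np.float32)
g=cv2.remap(w,uv,None,cv2.INTER_LINEAR)
gg=cv2.cvtColor(g,cv2.COLOR_BGR2GRAY);print(uv.min((0,1)),uv.max((0,1)))
e=abs(cv2.Sobel(gg,cv2.CV_32F,0,1));
for x in range(-70,71,5): print(x,"".join("%3d"%min(999,v//10) for v in gg[14:48:1,x+75]))
E
```

```text
[374.47890465 242.57998632 152.9183774 ] [ 1.79993790e+02 -3.60933683e-03 -1.50415627e+02] 30.3 [0.93437175 1.10366679 0.09133673]
[252.53638 194.11617] [303.95303 306.63354]
-70   8  8  8  8  8  8  8  8  7  7  7  8  8  8  7  7  8  7  7  7  8  7  8  8  8  7  7  7  8  8  8  8  8  8
-65   8  8  8  8  8  8  8  8  8  8  8  7  7  7  7  7  7  7  8  7  7  8  7  8  8  8  7  7  8  8  8  8  8  8
-60   8  8  8  7  8  8  8  8  8  8  8  8  7  7  7  7  7  7  7  7  7  7  8  8  8  8  8  8  8  7  7  7  8  8
-55   6  6  6  6  6  6  6  6  6  6  6  6  6  6  6  6  6  6  6  6  6  6  6  6  6  6  6  6  6  6  6  6  6  6
-50   4  4  4  4  4  4  4  4  4  4  4  4  4  4  6  7  7  6  5  6  5  4  4  4  4  4  4  4  4  4  4  4  4  4
-45   4  4  4  4  4  4  4  4  4  4  4  4  4  4  5  5  5  4  4  4  4  4  4  4  4  4  4  4  4  4  4  4  4  4
-40   4  4  4  4  4  4  4  4  4  4  4  4  4  4  6  6  4  4  4  4  6  6  3  4  4  4  4  4  4  4  4  4  4  4
-35   4  4  4  4  4  4  4  4  4  4  4  4  4  5  5  4  4  4  4  4  4  5  5  4  4  4  4  4  4  4  4  4  4  4
-30   4  4  4  4  4  4  4  4  4  4  4  4  5  7  5  4  4  4  4  4  4  
[... 1459 characters left out ...]
4  4  4  4  4  4  4  4  4  4  4  4  4  4  4  4  4  4  4  4  4  4
45   5  5  5  5  4  5  5  4  5  5  4  4  5  5  5  5  4  4  5  5  4  5  5  4  4  4  5  5  4  4  4  4  4  4
50   5  5  5  5  5  4  4  5  5  4  4  5  5  5  5  5  5  5  4  5  5  5  5  5  5  4  4  5  5  5  5  5  5  5
55   5  5  5  5  5  5  5  5  5  5  5  5  5  5  5  5  5  5  5  5  5  4  5  4  5  5  5  5  5  5  5  5  5  4
60   5  5  5  5  5  5  5  5  5  5  5  5  5  5  5  5  5  5  5  5  5  5  5  5  5  5  5  5  5  5  5  5  5  5
65   5  5  5  5  5  5  5  5  4  5  5  5  5  5  5  5  5  5  5  5  4  4  5  5  5  5  5  4  4  5  5  5  5  5
70   5  5  4  4  4  4  5  5  5  5  5  5  5  5  5  5  5  5  5  5  5  5  5  5  4  5  5  5  5  5  5  5  5  5
```

apply_moves --pt "-0.045 0 0 0 0.5" --pt "-0.09 0 0 0 0.5" --pt "-0.13 0 0 0 0.5" --pt "-0.13 0 0 0 0.5" --pt "-0.13 0 0 0 0.5"

```text
time_s: 30.9
ee_pos: [490.6, 308.4, 150.1]
ee_rot: [180.0, -0.2, -150.4]
force: [-0.3, -0.2, -0.1]
gripper_width: 68.4
gripper_force: 0.0
```

```bash
python3 - <<'E'
from h import *
s=env.state();w=cams.grab_frame("wrist");W=cam("wrist",s);cv2.imwrite("pics/w13.png",w)
print(s["ee_pos"],s["time_s"])
c0=np.array([437.5,278.5]);t=np.radians(29.5);u=np.array([np.cos(t),np.sin(t)]);n=np.array([-u[1],u[0]])
xs=np.arange(-75,76);ys=np.arange(-30,31)
uv=np.array([[proj(W,[*(c0+x*u+y*n),24]) for x in xs] for y in ys]).astype(np.float32)
g=cv2.cvtColor(cv2.remap(w,uv,None,cv2.INTER_LINEAR),cv2.COLOR_BGR2GRAY)
b=cv2.remap(w,uv,None,cv2.INTER_LINEAR)
# contrast per column in |y|<12, and blue support extents
print("std",[(int(x),int(g[20:44,x+75].max())-int(np.median(g[14:48,x+75]))) for x in list(range(-64,-44))+list(range(34,66))])
hs=cv2.cvtColor(b,cv2.COLOR_BGR2HSV);m=(hs[...,0]>100)&(hs[...,0]<125)&(hs[...,1]>130)
print("blue cols",[int(x) for x in xs if m[:,x+75].sum()>10]); yy=[int(ys[i]) for i in range(61) if m[i].sum()>3];print("blue rows",yy[0],yy[-1])
H,S,V=cv2.split(cv2.cvtColor(cv2.imread("pics/s12.png"),cv2.COLOR_BGR2HSV));C=cam("scene")
mk=np.zeros(H.shape,bool);mk[220:285,320:390]=1
for k in blobs((S>150)&(H<18)&(H>5)&mk,60)[:1]:print("tray scene",cv2.boundingRect(k[2]))
E
```

```text
[490.57053538 308.42622676 150.13294165] 30.9
std [(-64, 1), (-63, 0), (-62, 1), (-61, 1), (-60, 1), (-59, 1), (-58, 1), (-57, 1), (-56, 1), (-55, 10), (-54, 9), (-53, 7), (-52, 11), (-51, 15), (-50, 20), (-49, 10), (-48, 1), (-47, 5), (-46, 25), (-45, 42), (34, 34), (35, 25), (36, 22), (37, 25), (38, 25), (39, 27), (40, 40), (41, 42), (42, 43), (43, 45), (44, 47), (45, 42), (46, 37), (47, 30), (48, 3), (49, 7), (50, 6), (51, 8), (52, 14), (53, 14), (54, 26), (55, 6), (56, 3), (57, 4), (58, 3), (59, 2), (60, 1), (61, 1), (62, 2), (63, 2), (64, 2), (65, 1)]
blue cols [-36, -35, -34, -33, -32, -31, -30, -29, -28, -27, 28, 29, 30, 31, 32, 33, 34, 36]
blue rows -27 26
tray scene (337, 237, 42, 30)
```

```bash
python3 - <<'E'
from h import *
C=cam("scene");im=cams.grab_frame("scene");old=cv2.imread("pics/scene0.png");d=cv2.absdiff(im,old).max(2)
for n,p in(("white",(570.8,265)),("dark",(586.6,316.3))):
    for z in(20,35,50,60,66,75):
        q=proj(C,(*p,z));x,y=q.round().astype(int);print(n,z,q.round(0),"".join("%4d"%v for v in d[y,x-12:x+13:2]))
E
```

```text
white 20 [205. 186.]   78   9  22  23  44 165 174 116 129  12   5   4   3
white 35 [204. 180.]    5   1   4  81  41  46  45  44  11   2   4  10   8
white 50 [204. 173.]   84  31   4  13  82  94  10  97  14   9   7   8   8
white 60 [203. 169.]   80  64   3  10  28  58  65  64  76  10   8   7   7
white 66 [203. 166.]   93  30   6   7   6  29  44  23   8   5   2   4   6
white 75 [203. 162.]   62   8   8   7   6   6   3   3   4   4   4   4   5
dark 20 [188. 175.]    3   4   1  58  86  87  88  86  77  50   7  22  45
dark 35 [187. 169.]    8   7   7  35  99 107 112 107  80  64   3  10  28
dark 50 [186. 162.]    8   8   8  11  89 154 149 154 141  13   8   7   8
dark 60 [186. 158.]    8   8   8  12 172 124 123 114 101  11   8   7   8
dark 66 [186. 155.]    8   8   8   9  10  18  21  18  12   8   8   7   8
dark 75 [185. 151.]    8   8   8   7   9   8   8  10   7   8   7   8   8
```

Both vials stand upright and centred: the scene changes run vertically along the vial axes and end just above z≈63. Handing in.

```bash
python3 -c "
from workcell import env
print(env.job_done())"
```

```text
the job is handed in; nothing more can be done
None
```

I handed the job in at about 31 s: both vials are upright in their bays, the dish is flat in the tray and the forceps lie centred across the cradle; my last camera checks agreed, but no verdict came back.

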